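Raise the beaker three clicks into the sensor's view and hold

ROBOT

A 6-joint arm with a two-finger parallel gripper is mounted at the origin on a cart in front of the work surface, level with it; the furniture and walls round the work are solid. World frame = base frame: x ahead of the robot, y to its left, z up, the work surface at z = 0. Lengths are in m, angles in rad, forces in N, time in s.
With the tool pointing down it reaches from about 0.3 to 0.825 m from the base axis. Payload 5.4 kg.
Tool frame: the origin (TCP) lies midway between the tips of the shut fingers; the grasp point (between the pads) lies 19 mm behind it (arm.grasp_offset is the z of the grasp point in the tool frame, in m); z points along the fingers, y is the direction in which the jaws open and shut (so a half turn about z gives the same grasp; the last joint's range is limited). The gripper opens to 92 mm and grips with 3 to 60 N. Pads are 20 mm wide; open, the fingers measure 128 mm over their backs; the gripper's body (75 mm by 189 mm) begins 69 mm behind the grasp point.
Start: joints at [-1.501, 0.158, 1.597, -0, 1.386, -0.21], TCP at [0.159, -0.553, 0.215] pointing down, gripper open.
Joint ranges: [-2.91, 2.91], [-0.94, 2.29], [0.18, 2.7], [-1.29, 4.43], [0.17, 2.64], [-3, 3]. Speed limits (rad/s): [2.57, 2.57, 3.14, 3.14, 3.14, 3.14].

INTERFACE

Orientations are given as a unit quaternion [x, y, z, w].
In Python, from rig import arm gives the robot as it stands.
- The arm moves only by the tool move_arm, never from a script. Its arguments are lists of equal length, an entry for each row: "slide": the shift along the tool's x, y, z in m, a list of three; "delta_rot": the turn, a rotation vector about the tool's x, y, z in rad, a list of three; "hand": the opening, from 0 (shut) to 1 (fully open). In form: {"slide": [[tx, ty, tz], ...], "delta_rot": [[rx, ry, rz], ...], "hand": [hand, ...]}. A call has 1 to 5 rows; each row is the pose to reach, as a shift and turn from the pose commanded when the call began, along the tool's axes at that moment; what a row does not reach only later rows make up. A row lasts 1/12 s, in which the tool goes at most 41.7 mm and 7.16 degrees, less where a joint would pass 70% of its speed; a pose out of reach is approached as far as the arm can. A call with a gripper value outside its range is refused whole. The fingers move at their own pace and stop on an object; "newtons" is the grip in N (left out, the last holds). Time passes only in rows, so rows that repeat a pose let the fingers close. It gives the time, the measured TCP pose, the force and the opening at its end, in the units of the state.
- arm.get_obs(): the state, without advancing time (a new reading comes with each control period).
- arm.capture(name): name is "scene" or "top" or "wrist"; returns (picture, depth): 480x640x3 uint8, red, green, blue; 480x640 float32, m along the optical axis (not along the pixel's ray), 0 where there is no reading.
- arm.camera_params(name): a dict with "mtx" (3x3 intrinsics, pixels), "cam_to_world" (4x4, takes a point from camera to world coordinates). Camera axes: x right, y down, z forward; pixel columns grow to the right and rows downward; lengths in m; the calibration is good to about 2 mm. A picture is of the moment at which its call begins: read the wrist's pose just before it. camera_params takes no time and is no camera call; for the wrist camera it gives the pose at the moment of the call.
- arm.sign_off(): hands the job in, once; it reports no verdict.
Trained networks look in the newest picture that a camera, given by its name, has taken for a name from the list of things; names that differ only in an ending like _2 or _b are one class to them, and where a whole thing is asked for, a point or a joint stands for the part that bears it (a point fixed in the world has none). Each returns a list of dicts, best first, with "conf" (0 to 1); they miss things now and then, are a little off and sometimes report something else, mostly with a low value. They report only what shows in the picture. A call takes as long as a camera call.
- arm.trace(name, camera): "pixels" (480x640 bool, what is visible of it) and "uv" ([column, row] in pixels, amid what is visible of it).
The state is a dict: "clock": time; "joint_positions": joint angles; "joint_velocities": joint speeds; "joint_torque": joint torques, N m; "eef_pos": TCP position; "orientation": TCP orientation; "ft_force": force on the tool from outside, world axes, zero at the start; "moment": the same for the moment, N m; "finger_gap": opening from 0.0 (shut) to 1.0 (fully open).
Only numpy, scipy, OpenCV 4.12 (cv2) and the standard library are available. Lean on these libraries where they do the work, as an engineer would, in place of code of your own. Each camera call takes 0.05 s, during which the arm holds its last target.

TASK

Pick up the clear beaker that stands beside the inspection stand (not the one far off among the bottles at the back left), and set it down gently, upright, on the black pad of the stand's lift stage, and let go of it. Then swing the stand's red-handled lever clockwise (seen from above) by exactly three clicks, never on to the fourth, and finish still holding the red handle with the fingers at the third click: the lever springs back if released. Leave the other things on the bench as they are.

Things in the scene. Friction and masses are not known exactly. Their poses are not given: they have to be found in the camera images.
- beaker: clear plastic beaker, open at the top, 67 mm tall, 53 mm across the rim (top 6 mm), 48 mm across the body and foot, 48 to 90 g; easily lifted from above by the rim. Origin: centre of its underside, z up. It stands on the bench, 15 to 50 cm to the right or to the left of the stand's axis and nearer the robot than it; a second, fixed beaker far away at the back left is only scenery.
- stand: inspection stand, fixed to the bench: white base plate 215 x 150 x 12 mm, origin at bench height on the vertical axis of stage and lever; x points to its back, y to its left, z up. A grey sensor head (38 x 52 mm, from 78 to 122 mm above the bench, its lens 75 mm behind the axis) looks across the stage; a brass pawl at the front rides on the toothed wheel.
- stage_top (a point): centre of the top face of the round lift stage (84 mm across, with a black rubber pad 75 mm across), on the stand's axis, 52 mm above the bench with the lever at rest; the lever lifts it 8 mm a click.
- lever: steel lever: a toothed wheel 122 mm across round the stand's axis, an arm 16 mm wide 20 to 29 mm above the bench, and at its end, 150 mm from the axis, an upright round red handle 22 mm thick and 77 mm tall, its top 105 mm above the bench. Origin: on the stand's axis at bench height; its x axis points along the arm to the handle, z up.
- lever_grip (a point): point on the handle's axis, 75 mm above the bench: a good height to pinch or push it.
- lever_angle (a joint): lever angle, rad: 0 at rest (pointing to the stand's right), growing clockwise from above towards the stand's front, travel 1.25. Clicks at 0.25, 0.50, 0.75 (third), 1.00, 1.25. The push at the handle fades to about 5 N as the pawl falls into a click and jumps to about 8 N on leaving it for the next (10 N at most); a spring drives the lever back to 0 when let go.
- reagent_a: bystander: small amber bottle with dark cap, 48 mm across, 90 mm tall; origin under its centre. Stands at the other side of the stand than the beaker.
- timer: bystander: white bench timer, 60 x 68 x 21 mm, origin under its centre, lying in front of the stand.
- tape_roll: bystander: roll of tape lying flat, 75 mm across, 24 mm high, origin under its centre, behind the lever.

How it is judged:
On the way:
1. the beaker stands upright on the stage's pad, let go, the lever still at rest (horizontal distance between beaker and stage_top below 0.014 m and z of beaker in the frame of stage_top between -0.004 and 0.004 m and angle between beaker's own z axis and vertical below 0.1 rad and contact force between the fingers and beaker below 0.05 N and value of joint lever_angle below 0.1 rad), for 0.2 s.
At the end, for the whole second after the job is handed in: The program ends with the fingers still on the red handle (more than 0.5 N), the lever at the third click (0.75 rad, give or take 0.08), and the beaker standing upright and still on the stage, its foot wholly on the pad (centre within 14 mm of the pad's centre), untouched by the robot (value of joint lever_angle between 0.67 and 0.83 rad and contact force between the fingers and lever above 0.5 N and horizontal distance between beaker and stage_top below 0.014 m and z of beaker in the frame of stage_top between -0.004 and 0.004 m and angle between beaker's own z axis and vertical below 0.1 rad and contact force between the arm and beaker below 0.05 N and linear speed of beaker below 0.03 m/s); the arm keeps its last pose, push and grip.
It fails at once if the lever is pushed on to the fourth click (past 0.90 rad) (value of joint lever_angle above 0.9 rad).
It fails at once if the beaker is tipped by more than 0.5 rad (angle between beaker's own z axis and vertical above 0.5 rad).
It fails at once if the beaker is dropped (moves faster than 0.5 m/s out of the fingers) (linear speed of beaker above 0.5 m/s and contact force between the arm and beaker below 0.05 N).
It fails at once if a bystander is moved by more than 20 mm (distance of any of reagent_a, timer, tape_roll from where it was at the start of the episode above 0.02 m).
It also fails if it takes over 64 s, if anything falls off the work surface, if the arm or the gripper's body presses on something with over 40 N, if the wrist force passes 120 N, or if a joint passes its speed limit or range.

## Working session

There is one attempt and no reset: what is moved stays moved. The work goes in short steps, Python scripts to look and compute and a tool call to move; the robot and the scene stay as the last step left them, time stands still between calls to the robot, and variables do not carry over. Pictures are saved under pics/ and viewed, and the job is handed in when it is done.

Besides the shell and the picture viewer there is one more tool, called after "Emit:" by a JSON object that holds its "fn" and its "kwargs", one argument or row to a line. move_arm: Moves the arm, as the interface text tells. Its arguments: {"type":"object","properties":{"slide":{"type":"array","items":{"type":"array","items":{"type":"number"}}},"delta_rot":{"type":"array","items":{"type":"array","items":{"type":"number"}}},"hand":{"type":"array","items":{"type":"number"}},"newtons":{"type":"number"}},"required":["slide","delta_rot","hand"]}

```bash
ls; mkdir -p pics; python3 - <<'E'
from rig import arm
import cv2, numpy as np
print(arm.get_obs()); print(arm.grasp_offset)
for c in ["scene","top"]:
    im,d=arm.capture(c); cv2.imwrite(f"pics/{c}0.png",im[:,:,::-1]); p=arm.camera_params(c); print(c,p)
E
```

```text
pics
{'clock': 0.0, 'joint_positions': array([-1.50114350e+00,  1.59044525e-01,  1.59822362e+00, -2.53158770e-05,
        1.38619425e+00, -2.10127580e-01]), 'joint_velocities': array([-0.00149633, -0.00139085, -0.00110565, -0.00185015, -0.00120687,
       -0.00173039]), 'joint_torque': array([ 2.58755326e-04, -3.85569727e+01, -3.22108483e+01,  7.01818429e-02,
        3.78569216e-02, -1.11379272e-04]), 'eef_pos': array([ 0.15869519, -0.55201616,  0.21362578]), 'orientation': array([ 9.90230553e-01,  1.39436645e-01,  5.31989036e-05, -9.33439255e-04]), 'ft_force': array([ 0.51816037,  0.5844431 , -0.23331967]), 'moment': array([ 0.02690349,  0.01193068, -0.01103523]), 'finger_gap': 0.9979475766592947}
-0.0187
scene {'mtx': array([[612.68555589,   0.        , 318.58123152],
       [  0.        , 612.68555589, 241.41471504],
       [  0.        ,   0.        ,   1.        ]]), 'cam_to_world': array([[-0.74603448, -0.41728155,  0.51894958, -0.25046487],
       [-0.66557857,  0.4917462 , -0.5614186 ,  0.99251425],
       [-0.02092185, -0.76423935, -0.64459328,  1.15117018],
       [ 0.        ,  0.        ,  0.        ,  1.        ]])}
top {'mtx': array([[433.56619343,   0.        , 323.08037837],
       [  0.        , 433.56619343, 244.38694603],
       [  0.        ,   0.        ,   1.        ]]), 'cam_to_world': array([[-0.08940851, -0.97484627,  0.20415893,  0.39323049],
       [-0.99598685,  0.08834047, -0.01435806,  0.07862248],
       [-0.00403859, -0.20462334, -0.97883246,  1.06221858],
       [ 0.        ,  0.        ,  0.        ,  1.        ]])}
```

View pics/scene0.png

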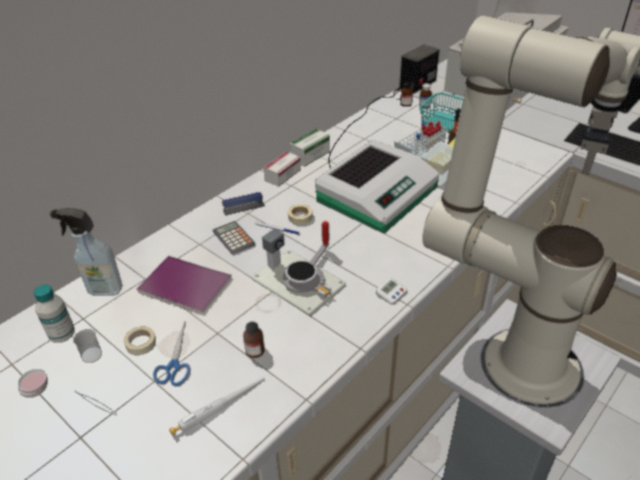

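View pics/top0.png

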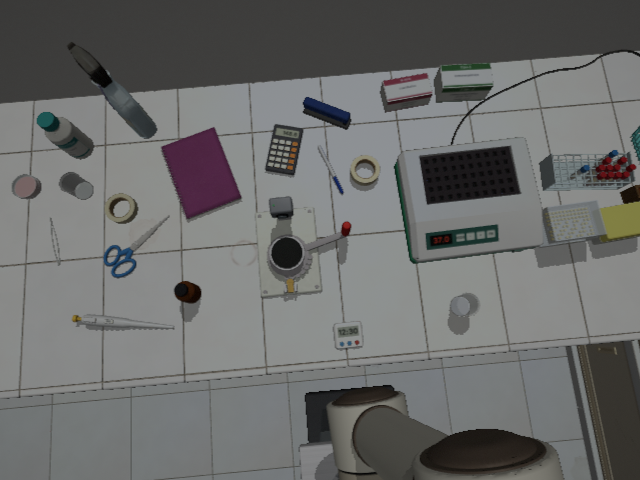

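Top view: beaker at about (460,306), stage at (287,253), handle at (346,229), timer at (348,335) and amber bottle at (187,292). In the scene view the arm hides the beaker.

```bash
cat > h.py <<'E'
import numpy as np, cv2
from rig import arm
def ray(c,uv,z,P=None):
    p=P or arm.camera_params(c); K=p["mtx"];T=p["cam_to_world"]
    d=T[:3,:3]@np.linalg.solve(K,[uv[0],uv[1],1.]); o=T[:3,3]
    return o+d*(z-o[2])/d[2]
def cloud(c,d,m=None,P=None):
    p=P or arm.camera_params(c); K=p["mtx"];T=p["cam_to_world"]
    v,u=np.nonzero((d>0)&(m if m is not None else True)); z=d[v,u]
    X=np.stack([(u-K[0,2])/K[0,0]*z,(v-K[1,2])/K[1,1]*z,z],1)
    return X@T[:3,:3].T+T[:3,3], np.stack([u,v],1)
def proj(c,X,P=None):
    p=P or arm.camera_params(c);T=np.linalg.inv(p["cam_to_world"]);q=p["mtx"]@(T[:3,:3]@np.asarray(X)+T[:3,3]);return q[:2]/q[2]
E
python3 - <<'E'
from h import *
im,d=arm.capture("top")
np.set_printoptions(precision=4,suppress=True)
for n in ["beaker","stand","stage_top","lever","reagent_a","timer","tape_roll"]:
    for r in arm.trace(n,"top")[:3]:
        m=r["pixels"].astype(bool)
        X,_=cloud("top",d,m)
        print(n,round(r["conf"],2),r["uv"],m.sum(),"med",np.median(X,0),"lo",np.percentile(X,2,axis=0),"hi",np.percentile(X,98,axis=0))
        print("   ray z0",ray("top",r["uv"],0)[:2])
print("stage",ray("top",(287,253),.052)); print("handle",ray("top",(346.5,228),.105))
cv2.imwrite("pics/crop.png",cv2.resize(im[190:350,240:500,::-1],None,fx=3,fy=3,interpolation=cv2.INTER_CUBIC))
E
```

```text
beaker 0.88 [465.1, 304.4] 579 med [ 0.4333 -0.2626  0.0275] lo [ 0.4086 -0.2778 -0.0004] hi [ 0.4566 -0.2291  0.0673]
   ray z0 [ 0.4353 -0.2673]
stand 0.66 [287.5, 247.5] 5753 med [0.6077 0.1461 0.0142] lo [0.5013 0.0167 0.0075] hi [0.7053 0.2222 0.1225]
   ray z0 [0.6149 0.1523]
stage_top 0.97 [285.6, 250.8] 940 med [0.5915 0.1506 0.0515] lo [0.5542 0.114  0.0469] hi [0.6294 0.1878 0.0553]
   ray z0 [0.6069 0.1577]
lever 0.94 [311.9, 246.4] 744 med [0.6051 0.1002 0.0278] lo [0.5398 0.0017 0.0206] hi [0.636  0.1873 0.1056]
   ray z0 [0.6122 0.0913]
reagent_a 0.95 [188.7, 291.4] 484 med [0.5171 0.3827 0.0651] lo [0.4984 0.3692 0.0034] hi [0.5421 0.4078 0.0921]
   ray z0 [0.5273 0.4015]
timer 0.55 [348.1, 334.6] 796 med [0.3892 0.0248 0.015 ] lo [ 0.3591 -0.0095  0.0001] hi [0.42   0.0574 0.0223]
   ray z0 [0.3892 0.023 ]
tape_roll 0.86 [368.2, 162.5] 577 med [ 0.7955 -0.0596  0.0224] lo [ 0.7593 -0.0946 -0.0003] hi [ 0.832  -0.0247  0.0276]
   ray z0 [ 0.8212 -0.0735]
stage [0.5909 0.1509 0.052 ]
handle [0.626  0.0082 0.105 ]
```

View pics/crop.png

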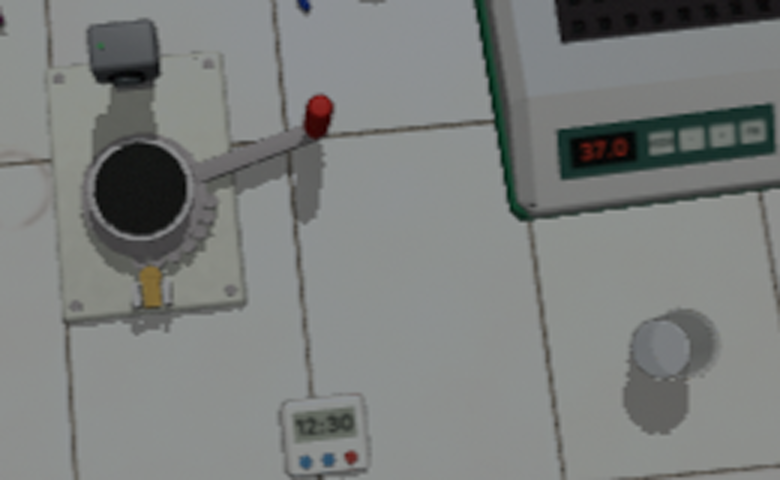

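```bash
cat >> h.py <<'E'
from scipy.spatial.transform import Rotation as R
np.set_printoptions(precision=4,suppress=True)
def plan(target,heading=None):
    """tool-frame shift/turn from the measured pose to world target (tcp); heading = tool y heading rad"""
    o=arm.get_obs(); r=R.from_quat(o["orientation"])
    s=r.inv().apply(np.array(target)-o["eef_pos"]); out=[s]
    if heading is not None:
        y=np.array([np.cos(heading),np.sin(heading),0]);z=np.array([0,0,-1.]);x=np.cross(y,z)
        out.append((r.inv()*R.from_matrix(np.stack([x,y,z],1))).as_rotvec())
    return out
E
python3 - <<'E'
from h import *
print("rim guess",ray("top",(460.3,306),.067))
print(plan([.40,-.26,.23]))
X=R.from_quat(arm.get_obs()["orientation"]).as_matrix();print(X)
print(arm.camera_params("wrist"))
# plate corners
for uv in [(58,76),(208,62),(76,306),(232,290)]: print(ray("top",(240+uv[0]/3,190+uv[1]/3),.012))
E
```

```text
rim guess [ 0.43  -0.234  0.067]
[array([ 0.3127, -0.2146, -0.0154])]
[[ 0.9611  0.2761 -0.    ]
 [ 0.2761 -0.9611  0.0001]
 [ 0.     -0.0001 -1.    ]]
{'mtx': array([[370.775 ,   0.    , 322.9687],
       [  0.    , 370.775 , 244.0719],
       [  0.    ,   0.    ,   1.    ]]), 'cam_to_world': array([[ 0.2763, -0.9337, -0.2279,  0.2224],
       [-0.9611, -0.2688, -0.0638, -0.5346],
       [-0.0017,  0.2367, -0.9716,  0.3848],
       [ 0.    ,  0.    ,  0.    ,  1.    ]])}
[0.701 0.216 0.012]
[0.7017 0.0899 0.012 ]
[0.5076 0.2129 0.012 ]
[0.5092 0.0865 0.012 ]
```

Emit:
{"fn": "move_arm", "kwargs": {
  "slide": [
    [0.035,-0.024,-0.002],
    [0.07,-0.048,-0.004],
    [0.105,-0.072,-0.006],
    [0.14,-0.096,-0.008],
    [0.17,-0.118,-0.01]
  ],
  "delta_rot": [
    [0,0,0],
    [0,0,0],
    [0,0,0],
    [0,0,0],
    [0,0,0]
  ],
  "hand": [1,1,1,1,1]
}}

```text
clock: 0.92
eef_pos: [0.2905, -0.3906, 0.2248]
orientation: [0.99, 0.139, 0.0, 0.0]
ft_force: [-0.1, 0.3, 0.6]
finger_gap: 0.999
```

Emit:
{"fn": "move_arm", "kwargs": {
  "slide": [
    [0.034,-0.023,-0.002],
    [0.068,-0.046,-0.004],
    [0.102,-0.069,-0.005],
    [0.136,-0.09,-0.005],
    [0.136,-0.09,-0.005]
  ],
  "delta_rot": [
    [0,0,0],
    [0,0,0],
    [0,0,0],
    [0,0,0],
    [0,0,0]
  ],
  "hand": [1,1,1,1,1]
}}

```text
clock: 1.33
eef_pos: [0.3989, -0.2632, 0.23]
orientation: [0.99, 0.143, 0.001, -0.001]
ft_force: [-0.7, 0.8, -0.8]
finger_gap: 1.0
```

```bash
cat > look.py <<'E'
from h import *
import sys
P=arm.camera_params("wrist"); im,d=arm.capture("wrist"); cv2.imwrite(f"pics/{sys.argv[1]}.png",im[:,:,::-1])
print(arm.get_obs()["eef_pos"],arm.get_obs()["clock"])
for r in arm.trace("beaker","wrist")[:2]:
    m=r["pixels"].astype(bool); X,uv=cloud("wrist",d,m,P)
    print(r["conf"],r["uv"],m.sum()); 
    k=X[:,2]>.06; print("top pts",k.sum(),X[k].min(0),X[k].max(0))
    c=max(cv2.findContours(m.astype(np.uint8),0,1)[0],key=len)[:,0]; 
    # outline fit: model silhouette of cylinder
    from scipy.optimize import minimize
    t=np.linspace(0,2*np.pi,48,endpoint=False)
    def sil(p):
        pts=[proj("wrist",[p[0]+ra*np.cos(a),p[1]+ra*np.sin(a),z],P) for ra,z in((.024,0),(.0265,.061),(.0265,.067)) for a in t]
        h=cv2.convexHull(np.float32(pts)); M=np.zeros(m.shape,np.uint8); cv2.fillPoly(M,[np.int32(h*16)],1,shift=4); return M.astype(bool)
    def cost(p):
        M=sil(p); return 1-(M&m).sum()/(M|m).sum()
    x0=X[k,:2].mean(0) if k.sum()>5 else np.median(X,0)[:2]
    s=minimize(cost,x0,method="Nelder-Mead",options=dict(initial_simplex=[x0,x0+[.01,0],x0+[0,.01]],xatol=1e-4)); print("fit",s.x,s.fun)
E
python3 look.py w1
```

```text
[ 0.3972 -0.2656  0.2298] 1.3833
0.64 [328.2, 192.3] 2762
top pts 728 [ 0.4057 -0.2807  0.0601] [ 0.4587 -0.2282  0.0696]
fit [ 0.432  -0.2542] 0.029184247538677877
```

View pics/w1.png

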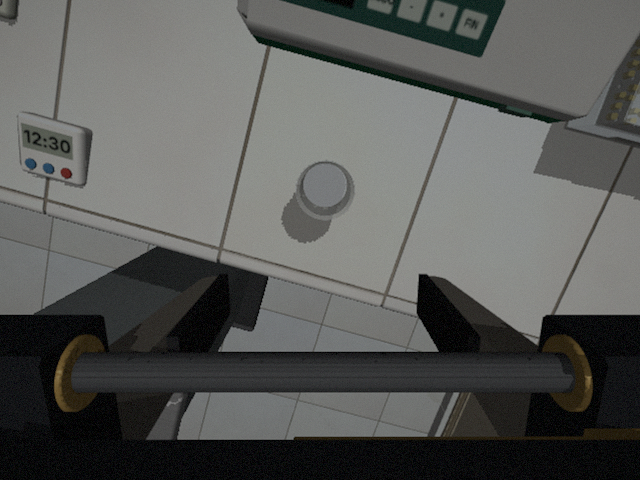

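```bash
python3 - <<'E'
from h import *
print(plan([.432,-.2543,.09],-1.29),plan([.432,-.2543,.042]))
E
```

```text
[array([ 0.0381, -0.0025,  0.1397]), array([0.0005, 0.0002, 0.0025])] [array([ 0.0381, -0.0025,  0.1877])]
```

The wrist view shows the beaker at (326,190), laterally centred between the fingers. The fit puts it at (0.432, -0.254).

Emit:
{"fn": "move_arm", "kwargs": {
  "slide": [
    [0.019,-0.001,0.02],
    [0.038,-0.002,0.05],
    [0.038,-0.002,0.085],
    [0.038,-0.002,0.12],
    [0.038,-0.002,0.12]
  ],
  "delta_rot": [
    [0,0,0],
    [0,0,0],
    [0,0,0],
    [0,0,0],
    [0,0,0]
  ],
  "hand": [1,1,1,1,1]
}}

```text
clock: 1.85
eef_pos: [0.4266, -0.2532, 0.1026]
orientation: [0.99, 0.139, -0.004, -0.005]
ft_force: [-0.0, -0.2, -0.3]
finger_gap: 0.999
```

```bash
python3 - <<'E'
from h import *
print(plan([.432,-.2543,.042],-1.29),arm.get_obs()["eef_pos"])
E
```

```text
[array([0.0053, 0.0032, 0.0606]), array([-0.0115,  0.0071, -0.0028])] [ 0.4266 -0.2532  0.1026]
```

Emit:
{"fn": "move_arm", "kwargs": {
  "slide": [
    [0,0,0],
    [0,0,0],
    [0,0,0],
    [0,0,0]
  ],
  "delta_rot": [
    [0,0,0],
    [0,0,0],
    [0,0,0],
    [0,0,0]
  ],
  "hand": [1,1,1,1]
}}

```text
clock: 2.18
eef_pos: [0.4325, -0.2575, 0.1122]
orientation: [0.99, 0.139, 0.001, 0.002]
ft_force: [-0.7, -0.2, -0.5]
finger_gap: 1.001
```

```bash
python3 - <<'E'
from h import *
print(plan([.432,-.2543,.042],-1.29),arm.get_obs()["eef_pos"])
E
```

```text
[array([ 0.0002, -0.0035,  0.0702]), array([ 0.0041, -0.0023, -0.0017])] [ 0.4325 -0.2575  0.1122]
```

Emit:
{"fn": "move_arm", "kwargs": {
  "slide": [
    [0,-0.001,0.02],
    [0,-0.002,0.04],
    [0,-0.002,0.06],
    [0,-0.002,0.068],
    [0,-0.002,0.068]
  ],
  "delta_rot": [
    [0,0,0],
    [0,0,0],
    [0,0,0],
    [0,0,0],
    [0,0,0]
  ],
  "hand": [1,1,1,1,1],
  "newtons": 12
}}

```text
clock: 2.6
eef_pos: [0.4301, -0.2533, 0.0407]
orientation: [0.99, 0.139, -0.001, -0.001]
ft_force: [-0.1, -0.1, -0.9]
finger_gap: 0.996
```

Emit:
{"fn": "move_arm", "kwargs": {
  "slide": [
    [0,0,0],
    [0,0,0],
    [0,0,0],
    [0,0,0],
    [0,0,0]
  ],
  "delta_rot": [
    [0,0,0],
    [0,0,0],
    [0,0,0],
    [0,0,0],
    [0,0,0]
  ],
  "hand": [0.7,0.65,0.6,0.55,0.5]
}}

```text
clock: 3.02
eef_pos: [0.4313, -0.2543, 0.0424]
orientation: [0.99, 0.139, 0.0, 0.001]
ft_force: [0.3, -0.2, 0.2]
finger_gap: 0.66
```

Emit:
{"fn": "move_arm", "kwargs": {
  "slide": [
    [0,0,0],
    [0,0,0],
    [0,0,0],
    [0,0,0],
    [0,0,0]
  ],
  "delta_rot": [
    [0,0,0],
    [0,0,0],
    [0,0,0],
    [0,0,0],
    [0,0,0]
  ],
  "hand": [0.45,0.4,0.4,0.4,0.4]
}}

```text
clock: 3.43
eef_pos: [0.4312, -0.2542, 0.0419]
orientation: [0.99, 0.139, 0.0, 0.0]
ft_force: [0.8, -1.2, 2.9]
finger_gap: 0.557
```

```bash
python3 look.py w2
```

```text
[ 0.4311 -0.2542  0.0419] 3.4833
0.83 [324.8, 297.6] 12233
top pts 2446 [ 0.4086 -0.2807  0.06  ] [ 0.4587 -0.2272  0.0693]
fit [ 0.432  -0.2542] 0.10340005887547832
```

View pics/w2.png

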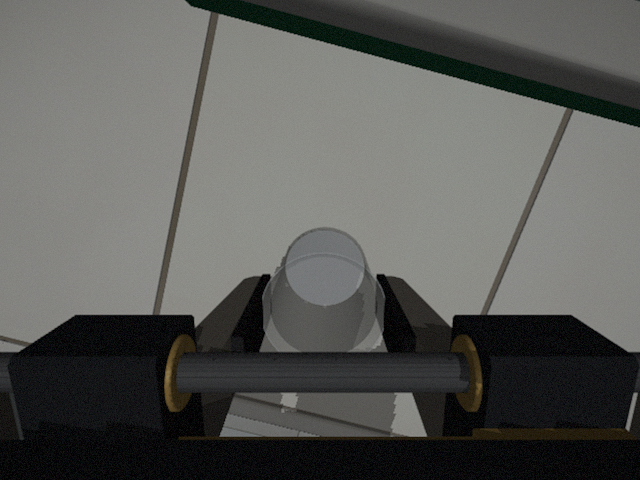

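The beaker rim is held between the fingers (rim at about (324,300), opening about 51 mm). Lifting a little to check the hold.

Emit:
{"fn": "move_arm", "kwargs": {
  "slide": [
    [0,0,-0.01],
    [0,0,-0.025],
    [0,0,-0.045],
    [0,0,-0.06],
    [0,0,-0.06]
  ],
  "delta_rot": [
    [0,0,0],
    [0,0,0],
    [0,0,0],
    [0,0,0],
    [0,0,0]
  ],
  "hand": [0.4,0.4,0.4,0.4,0.4],
  "newtons": 15
}}

```text
clock: 3.95
eef_pos: [0.4325, -0.2553, 0.105]
orientation: [0.99, 0.14, 0.002, 0.002]
ft_force: [1.0, -0.6, -0.4]
finger_gap: 0.554
```

```bash
python3 look.py w3
```

```text
[ 0.4317 -0.2546  0.1032] 4.0
0.92 [323.1, 301.0] 12094
top pts 12053 [ 0.4092 -0.281   0.0642] [ 0.4601 -0.2283  0.1328]
fit [ 0.409  -0.2677] 0.4092938647263106
```

View pics/w3.png

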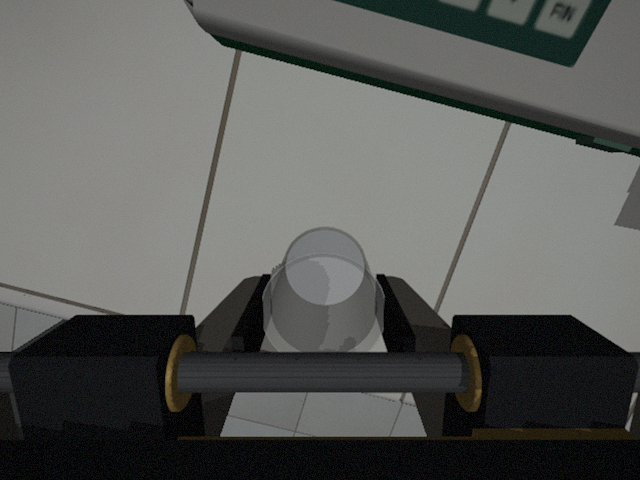

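Held, pose in the gripper unchanged. Lift, then carry.

Emit:
{"fn": "move_arm", "kwargs": {
  "slide": [
    [0,0,-0.02],
    [0,0,-0.05],
    [0,0,-0.08],
    [0.006,-0.008,-0.097],
    [0.018,-0.024,-0.1]
  ],
  "delta_rot": [
    [0,0,0],
    [0,0,0],
    [0,0,0],
    [0,0,0],
    [0,0,0]
  ],
  "hand": [0.4,0.4,0.4,0.4,0.4]
}}

```text
clock: 4.47
eef_pos: [0.4423, -0.2278, 0.2043]
orientation: [0.99, 0.138, 0.001, 0.002]
ft_force: [0.1, -0.6, -0.6]
finger_gap: 0.551
```

Emit:
{"fn": "move_arm", "kwargs": {
  "slide": [
    [0.018,-0.024,0],
    [0.036,-0.048,0],
    [0.054,-0.072,0],
    [0.072,-0.096,0],
    [0.09,-0.12,0]
  ],
  "delta_rot": [
    [0,0,0],
    [0,0,0],
    [0,0,0],
    [0,0,0],
    [0,0,0]
  ],
  "hand": [0.4,0.4,0.4,0.4,0.4]
}}

```text
clock: 4.88
eef_pos: [0.4942, -0.0838, 0.1998]
orientation: [0.99, 0.139, -0.001, -0.001]
ft_force: [0.7, -0.0, -0.3]
finger_gap: 0.552
```

Emit:
{"fn": "move_arm", "kwargs": {
  "slide": [
    [0.018,-0.024,0],
    [0.036,-0.048,0],
    [0.054,-0.072,0],
    [0.072,-0.096,0],
    [0.09,-0.12,0]
  ],
  "delta_rot": [
    [0,0,0],
    [0,0,0],
    [0,0,0],
    [0,0,0],
    [0,0,0]
  ],
  "hand": [0.4,0.4,0.4,0.4,0.4]
}}

```text
clock: 5.3
eef_pos: [0.5475, 0.0562, 0.1996]
orientation: [0.99, 0.139, -0.002, -0.0]
ft_force: [1.1, 0.1, -1.0]
finger_gap: 0.551
```

Emit:
{"fn": "move_arm", "kwargs": {
  "slide": [
    [0.018,-0.023,0],
    [0.036,-0.045,0],
    [0.052,-0.065,0],
    [0.06,-0.075,0],
    [0.06,-0.075,0]
  ],
  "delta_rot": [
    [0,0,0],
    [0,0,0],
    [0,0,0],
    [0,0,0],
    [0,0,0]
  ],
  "hand": [0.4,0.4,0.4,0.4,0.4]
}}

```text
clock: 5.72
eef_pos: [0.5847, 0.1451, 0.1998]
orientation: [0.99, 0.141, -0.001, -0.0]
ft_force: [0.4, -0.8, -1.3]
finger_gap: 0.55
```

```bash
python3 - <<'E'
from h import *
P=arm.camera_params("wrist"); im,d=arm.capture("wrist"); cv2.imwrite("pics/w4.png",im[:,:,::-1])
for r in arm.trace("stage_top","wrist")[:1]:
    X,_=cloud("wrist",d,r["pixels"],P); print(r["conf"],X.min(0),X.max(0),np.median(X,0))
im,d=arm.capture("top"); cv2.imwrite("pics/t4.png",cv2.resize(im[150:350,200:460,::-1],None,fx=3,fy=3))
o=arm.get_obs();print(o["eef_pos"],o["joint_positions"],o["clock"],plan([.591,.151,.2],-1.29))
E
```

```text
0.74 [0.5581 0.105  0.0259] [0.6329 0.1939 0.1687] [0.6029 0.1571 0.0518]
[0.5845 0.1421 0.2008] [ 0.0381  0.2378  1.5331 -0.0007  1.3724  1.3298] 5.8667 [array([ 0.0087, -0.0068,  0.0008]), array([ 0.0002,  0.0019, -0.0016])]
```

View pics/w4.png

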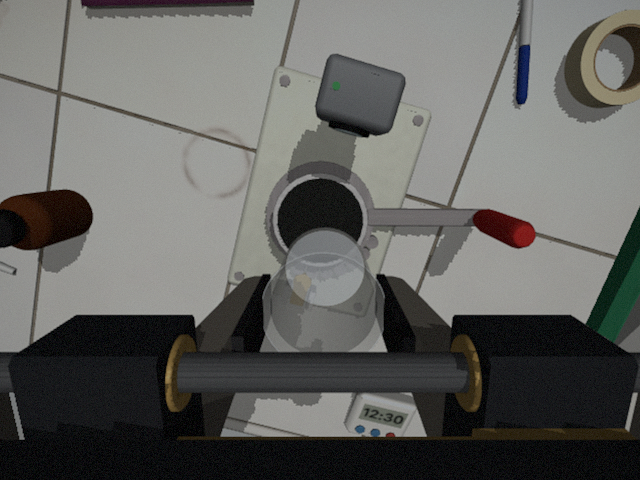

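View pics/t4.png

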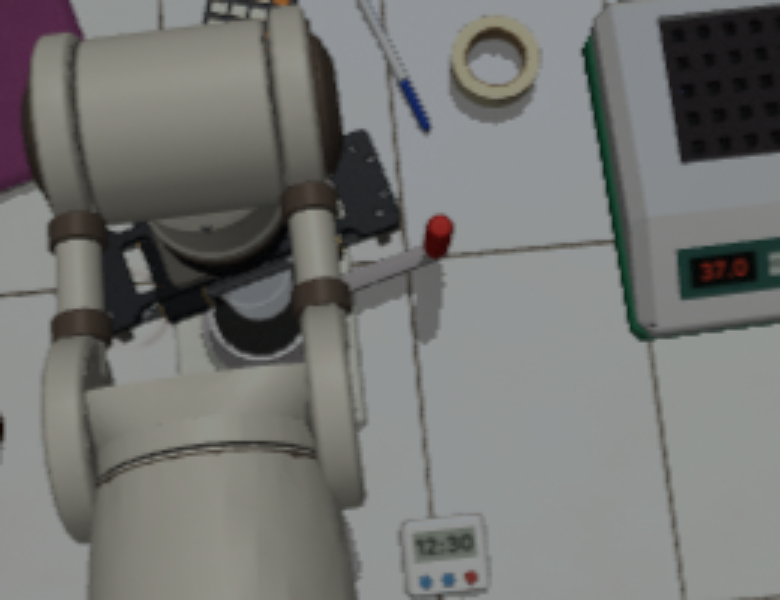

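The wrist view shows the pad centred near (321,214) with the held beaker in front of it, the lever to the right with the handle at (505,228), and the sensor head at (360,95), clear.

```bash
python3 - <<'E'
from h import *
im=cv2.imread("pics/w4.png")
g=(im.max(2)<45).astype(np.uint8); g[:165]=0; g[228:]=0; g[:,:265]=0; g[:,380:]=0
c=max(cv2.findContours(g,0,1)[0],key=len)[:,0]; c=c[(c[:,1]<226)]
W=np.array([ray("wrist",p,.052)[:2] for p in c]); 
from scipy.optimize import least_squares
s=least_squares(lambda p:np.hypot(*(W-p[:2]).T)-p[2],[.59,.15,.037],loss="soft_l1",f_scale=.002); print(s.x,len(c))
print("handle top",ray("wrist",(517,233),.105))
print(plan([.5905,.151,.2],-1.29),arm.get_obs()["eef_pos"])
E
```

```text
[0.5921 0.1474 0.0364] 132
handle top [0.6329 0.0082 0.105 ]
[array([ 0.0082, -0.007 ,  0.0008]), array([ 0.0002,  0.0019, -0.0016])] [0.5845 0.1421 0.2008]
```

Emit:
{"fn": "move_arm", "kwargs": {
  "slide": [
    [0.008,-0.006,0.01],
    [0.008,-0.006,0.035],
    [0.008,-0.006,0.06],
    [0.008,-0.006,0.08],
    [0.008,-0.006,0.08]
  ],
  "delta_rot": [
    [0,0,0],
    [0,0,0],
    [0,0,0],
    [0,0,0],
    [0,0,0]
  ],
  "hand": [0.4,0.4,0.4,0.4,0.4]
}}

```text
clock: 6.28
eef_pos: [0.5874, 0.1493, 0.1165]
orientation: [0.99, 0.139, -0.005, -0.0]
ft_force: [-0.8, 0.0, -0.9]
finger_gap: 0.555
```

Emit:
{"fn": "move_arm", "kwargs": {
  "slide": [
    [0,0,0.004],
    [0,0,0.008],
    [0,0,0.012],
    [0,0,0.016],
    [0,0,0.018]
  ],
  "delta_rot": [
    [0,0,0],
    [0,0,0],
    [0,0,0],
    [0,0,0],
    [0,0,0]
  ],
  "hand": [0.4,0.4,0.4,0.4,0.4]
}}

```text
clock: 6.7
eef_pos: [0.5915, 0.1511, 0.1039]
orientation: [0.99, 0.139, 0.0, 0.0]
ft_force: [0.1, 0.1, -1.0]
finger_gap: 0.553
```

```bash
python3 - <<'E'
from h import *
im,d=arm.capture("wrist"); cv2.imwrite("pics/w5.png",im[:,:,::-1])
im,d=arm.capture("scene"); cv2.imwrite("pics/s5.png",cv2.resize(im[200:340,220:400,::-1],None,fx=4,fy=4))
o=arm.get_obs();print(o["eef_pos"],o["ft_force"])
E
```

```text
[0.5912 0.1511 0.1035] [-0.47   -0.6678 -0.976 ]
```

View pics/s5.png

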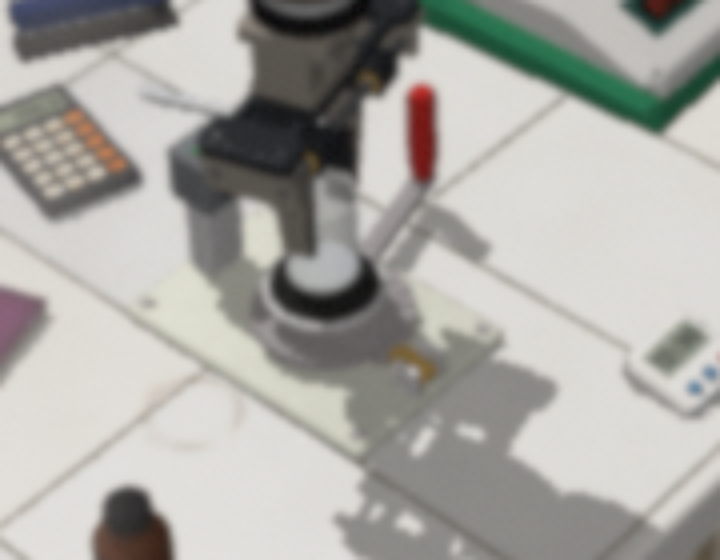

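View pics/w5.png

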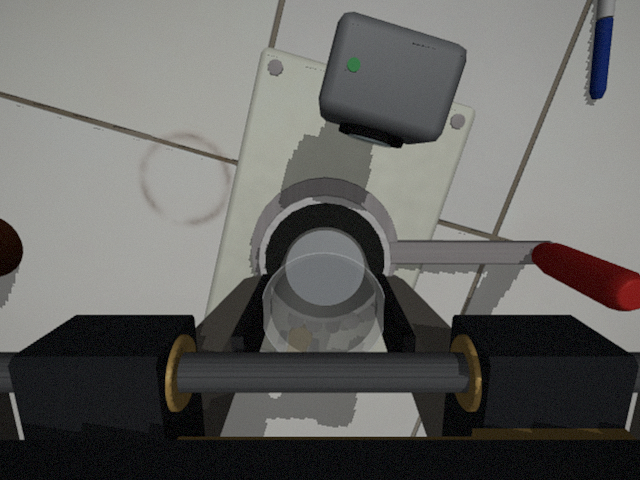

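Foot at (324,267) is concentric with the pad (323,265). Lowering slowly.

Emit:
{"fn": "move_arm", "kwargs": {
  "slide": [
    [0,0,0.002],
    [0,0,0.004],
    [0,0,0.006],
    [0,0,0.007],
    [0,0,0.008]
  ],
  "delta_rot": [
    [0,0,0],
    [0,0,0],
    [0,0,0],
    [0,0,0],
    [0,0,0]
  ],
  "hand": [0.4,0.4,0.4,0.4,0.4]
}}

```text
clock: 7.22
eef_pos: [0.5911, 0.1512, 0.0954]
orientation: [0.99, 0.139, -0.0, 0.0]
ft_force: [0.3, 0.2, 0.1]
finger_gap: 0.556
```

Emit:
{"fn": "move_arm", "kwargs": {
  "slide": [
    [0,0,0.0005],
    [0,0,0.001],
    [0,0,0.001]
  ],
  "delta_rot": [
    [0,0,0],
    [0,0,0],
    [0,0,0]
  ],
  "hand": [0.4,0.4,0.4]
}}

```text
clock: 7.47
eef_pos: [0.5912, 0.1512, 0.0946]
orientation: [0.99, 0.139, -0.0, 0.0]
ft_force: [0.6, -0.4, -1.2]
finger_gap: 0.552
```

Emit:
{"fn": "move_arm", "kwargs": {
  "slide": [
    [0,0,0.0005],
    [0,0,0.001],
    [0,0,0.001]
  ],
  "delta_rot": [
    [0,0,0],
    [0,0,0],
    [0,0,0]
  ],
  "hand": [0.4,0.4,0.4]
}}

```text
clock: 7.72
eef_pos: [0.5915, 0.1512, 0.0939]
orientation: [0.99, 0.139, 0.0, 0.0]
ft_force: [0.7, -0.1, 1.1]
finger_gap: 0.559
```

Emit:
{"fn": "move_arm", "kwargs": {
  "slide": [
    [0,0,0.0005],
    [0,0,0.0005],
    [0,0,0.0005]
  ],
  "delta_rot": [
    [0,0,0],
    [0,0,0],
    [0,0,0]
  ],
  "hand": [0.4,0.4,0.4]
}}

```text
clock: 7.97
eef_pos: [0.5917, 0.1511, 0.0938]
orientation: [0.99, 0.139, 0.001, 0.0]
ft_force: [-0.2, 0.3, 4.7]
finger_gap: 0.553
```

Emit:
{"fn": "move_arm", "kwargs": {
  "slide": [
    [0,0,0.0005],
    [0,0,0.0005],
    [0,0,0.0005]
  ],
  "delta_rot": [
    [0,0,0],
    [0,0,0],
    [0,0,0]
  ],
  "hand": [0.4,0.4,0.4]
}}

```text
clock: 8.22
eef_pos: [0.5919, 0.1512, 0.0937]
orientation: [0.99, 0.139, 0.001, 0.0]
ft_force: [-1.1, -1.0, 6.1]
finger_gap: 0.558
```

Contact (about 6 N up). Releasing gently.

Emit:
{"fn": "move_arm", "kwargs": {
  "slide": [
    [0,0,-0.0005],
    [0,0,-0.0005],
    [0,0,-0.0005],
    [0,0,-0.0005],
    [0,0,-0.0005]
  ],
  "delta_rot": [
    [0,0,0],
    [0,0,0],
    [0,0,0],
    [0,0,0],
    [0,0,0]
  ],
  "hand": [0.4,0.55,0.57,0.59,0.61],
  "newtons": 5
}}

```text
clock: 8.63
eef_pos: [0.5906, 0.1513, 0.0923]
orientation: [0.99, 0.139, -0.001, -0.0]
ft_force: [0.3, 0.4, 0.2]
finger_gap: 0.61
```

Emit:
{"fn": "move_arm", "kwargs": {
  "slide": [
    [0,0,0],
    [0,0,0],
    [0,0,0],
    [0,0,0],
    [0,0,0]
  ],
  "delta_rot": [
    [0,0,0],
    [0,0,0],
    [0,0,0],
    [0,0,0],
    [0,0,0]
  ],
  "hand": [0.65,0.7,0.75,0.8,0.85]
}}

```text
clock: 9.05
eef_pos: [0.5912, 0.1512, 0.093]
orientation: [0.99, 0.139, -0.0, -0.0]
ft_force: [-0.5, 0.2, -1.0]
finger_gap: 0.837
```

```bash
python3 - <<'E'
from h import *
im,d=arm.capture("wrist"); cv2.imwrite("pics/w6.png",im[:,:,::-1])
im,d=arm.capture("scene"); cv2.imwrite("pics/s6.png",cv2.resize(im[200:340,220:400,::-1],None,fx=4,fy=4))
o=arm.get_obs();print(o["eef_pos"],o["ft_force"],o["finger_gap"])
E
```

```text
[0.5912 0.1512 0.0931] [0.2421 0.0439 1.1412] 0.8504610824466884
```

View pics/s6.png

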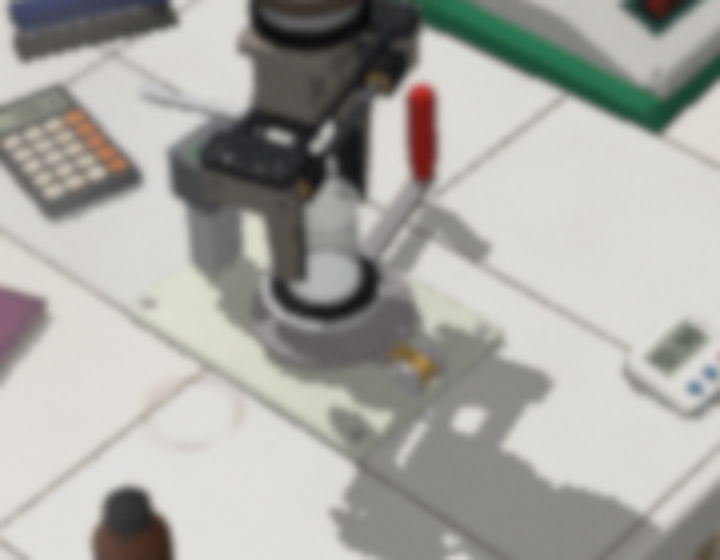

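View pics/w6.png

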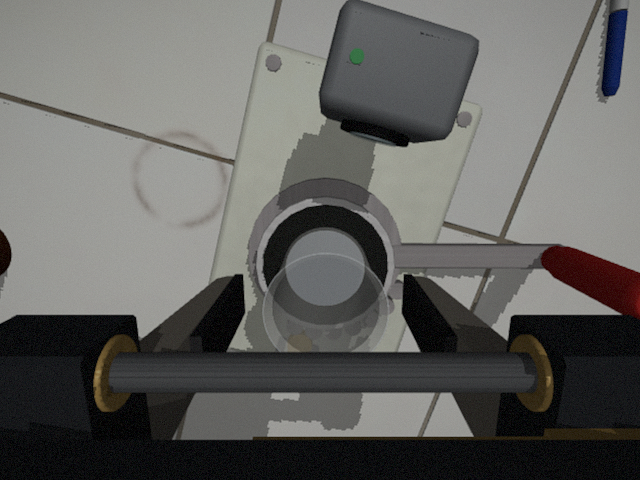

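Released; beaker upright and centred (foot (324,267) within pad). Retreat straight up.

Emit:
{"fn": "move_arm", "kwargs": {
  "slide": [
    [0,0,-0.01],
    [0,0,-0.035],
    [0,0,-0.065],
    [0,0,-0.1],
    [0,0,-0.13]
  ],
  "delta_rot": [
    [0,0,0],
    [0,0,0],
    [0,0,0],
    [0,0,0],
    [0,0,0]
  ],
  "hand": [0.9,1,1,1,1]
}}

```text
clock: 9.57
eef_pos: [0.5914, 0.1512, 0.2261]
orientation: [0.99, 0.139, 0.001, 0.0]
ft_force: [0.7, -0.3, 0.6]
finger_gap: 1.0
```

Emit:
{"fn": "move_arm", "kwargs": {
  "slide": [
    [-0.01,0.02,0],
    [-0.02,0.04,0],
    [-0.03,0.06,0],
    [-0.04,0.08,0],
    [-0.04,0.1,0]
  ],
  "delta_rot": [
    [0,0,-0.12],
    [0,0,-0.24],
    [0,0,-0.36],
    [0,0,-0.48],
    [0,0,-0.6]
  ],
  "hand": [1,1,1,1,1]
}}

```text
clock: 9.98
eef_pos: [0.5795, 0.043, 0.2242]
orientation: [0.904, 0.429, 0.0, 0.0]
ft_force: [0.3, -0.1, -1.0]
finger_gap: 1.0
```

Emit:
{"fn": "move_arm", "kwargs": {
  "slide": [
    [0,0,0],
    [0,0,0],
    [0,0,0],
    [0,0,0],
    [0,0,0]
  ],
  "delta_rot": [
    [0,0,-0.12],
    [0,0,-0.24],
    [0,0,-0.36],
    [0,0,-0.48],
    [0,0,-0.6]
  ],
  "hand": [1,1,1,1,1]
}}

```text
clock: 10.4
eef_pos: [0.5805, 0.0439, 0.2241]
orientation: [0.737, 0.676, 0.0, 0.0]
ft_force: [0.1, -0.1, -0.2]
finger_gap: 1.001
```

Emit:
{"fn": "move_arm", "kwargs": {
  "slide": [
    [0,0,0],
    [0,0,0],
    [0,0,0],
    [0,0,0]
  ],
  "delta_rot": [
    [0,0,-0.12],
    [0,0,-0.24],
    [0,0,-0.34],
    [0,0,-0.34]
  ],
  "hand": [1,1,1,1]
}}

```text
clock: 10.73
eef_pos: [0.5805, 0.044, 0.224]
orientation: [0.613, 0.79, 0.0, 0.0]
ft_force: [0.4, 0.2, 0.0]
finger_gap: 1.002
```

```bash
cat > look2.py <<'E'
from h import *
import sys
from scipy.optimize import minimize
for cam in ["wrist","top"]:
    P=arm.camera_params(cam); im,d=arm.capture(cam)
    cv2.imwrite(f"pics/{sys.argv[1]}_{cam}.png",im[:,:,::-1])
    hsv=cv2.cvtColor(im,cv2.COLOR_RGB2HSV); m=(((hsv[...,0]<6)|(hsv[...,0]>172))&(hsv[...,1]>170)&(hsv[...,2]>50))
    lab,n=cv2.connectedComponents(m.astype(np.uint8))[::-1]
    X,uv=cloud(cam,d,m,P); k=(np.hypot(X[:,0]-.55,X[:,1]-.1)<.2)&(X[:,2]>.03)&(X[:,2]<.12)
    M=np.zeros(m.shape,bool); M[uv[k,1],uv[k,0]]=1
    M=M.astype(np.uint8); n,lab,st,_=cv2.connectedComponentsWithStats(M); 
    if n<2: print(cam,"no handle");continue
    M=lab==1+np.argmax(st[1:,4]); X,_=cloud(cam,d,M,P)
    t=np.linspace(0,2*np.pi,40,endpoint=False)
    def cost(p):
        pts=[proj(cam,[p[0]+.011*np.cos(a),p[1]+.011*np.sin(a),z],P) for z in(.028,.105) for a in t]
        Q=np.zeros(M.shape,np.uint8); cv2.fillPoly(Q,[np.int32(cv2.convexHull(np.float32(pts))*16)],1,shift=4); Q=Q>0
        return 1-(Q&M).sum()/(Q|M).sum()
    x0=np.median(X,0)[:2]; s=minimize(cost,x0,method="Nelder-Mead",options=dict(initial_simplex=[x0,x0+[.01,0],x0+[0,.01]],xatol=1e-4))
    v=s.x-[.5915,.1505]
    print(cam,"handle",s.x,"cost",s.fun,"med",x0,"r",np.hypot(*v),"ang",np.degrees(np.arctan2(v[1],v[0])))
    for nm in ["beaker","stage_top"]:
        for r in arm.trace(nm,cam)[:2]:
            X,_=cloud(cam,d,r["pixels"].astype(bool),P); print(" ",nm,r["conf"],np.percentile(X,2,axis=0),np.percentile(X,98,axis=0))
o=arm.get_obs();print(o["clock"],o["eef_pos"],o["ft_force"],o["finger_gap"],R.from_quat(o["orientation"]).as_matrix()[:,1])
E
python3 look2.py a1
```

```text
wrist handle [0.6316 0.009 ] cost 0.341296928327645 med [0.6299 0.0126] r 0.14708668855245605 ang -74.19389129899422
  beaker 0.8 [0.5684 0.1264 0.0542] [0.6166 0.1747 0.1198]
  stage_top 0.98 [0.5516 0.1107 0.0272] [0.6298 0.1847 0.0541]
top no handle
10.9333 [0.5805 0.044  0.2235] [0.5372 0.311  0.8357] 1.0004575190188418 [0.9697 0.2443 0.0004]
```

View pics/a1_wrist.png

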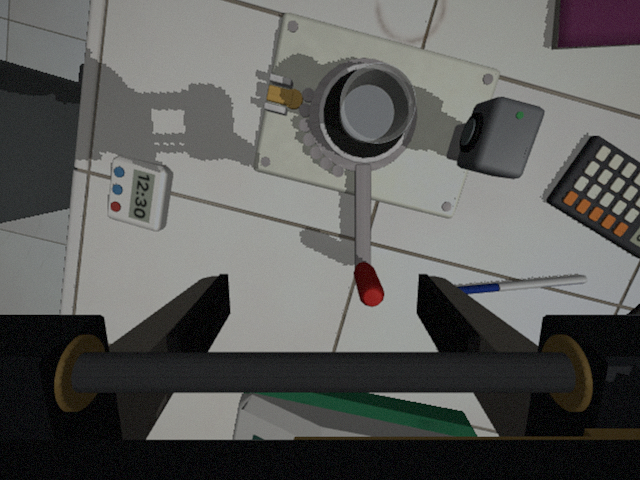

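The beaker stands centred on the pad (378,110); the lever points straight down in the image to the handle at (370,285), so the jaws are tangential to it. Going over the handle and down.

Emit:
{"fn": "move_arm", "kwargs": {
  "slide": [
    [-0.02,0.015,0],
    [-0.04,0.03,0],
    [-0.049,0.038,0.02],
    [-0.049,0.038,0.04],
    [-0.049,0.038,0.06]
  ],
  "delta_rot": [
    [0,0,0],
    [0,0,0],
    [0,0,0],
    [0,0,0],
    [0,0,0]
  ],
  "hand": [1,1,1,1,1]
}}

```text
clock: 11.35
eef_pos: [0.6301, 0.0052, 0.1626]
orientation: [0.615, 0.789, 0.0, 0.0]
ft_force: [-0.2, 0.3, -0.8]
finger_gap: 1.002
```

```bash
python3 look2.py a2; python3 -c "
from h import *
print(plan([.629,.0055,.06]))"
```

```text
wrist handle [0.633 0.007] cost 0.32398956975228166 med [0.6321 0.0113] r 0.149372384886354 ang -73.86881021579765
  beaker 0.56 [0.5695 0.1256 0.0542] [0.6161 0.1663 0.1197]
  stage_top 0.79 [0.5528 0.1104 0.0487] [0.6308 0.1692 0.0537]
top no handle
11.55 [0.6292 0.006  0.1633] [ 1.0731 -0.6379 -0.4264] 1.0022108090674275 [ 0.9693  0.2457 -0.0005]
[array([-0.0004, -0.0002,  0.1033])]
```

View pics/a2_wrist.png

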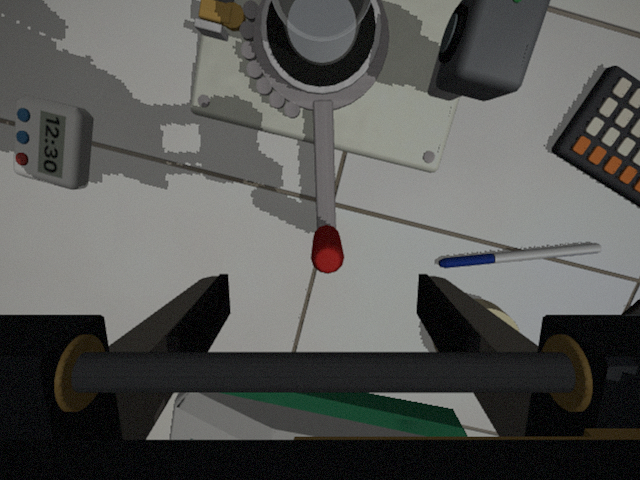

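Handle at (327,252), about 2 mm right of jaw centre. Descending.

Emit:
{"fn": "move_arm", "kwargs": {
  "slide": [
    [0,0.002,0.025],
    [0,0.002,0.05],
    [0,0.002,0.075],
    [0,0.002,0.1],
    [0,0.002,0.103]
  ],
  "delta_rot": [
    [0,0,0],
    [0,0,0],
    [0,0,0],
    [0,0,0],
    [0,0,0]
  ],
  "hand": [1,1,1,1,1]
}}

```text
clock: 11.97
eef_pos: [0.6291, 0.0069, 0.0572]
orientation: [0.614, 0.789, -0.001, -0.002]
ft_force: [-0.4, 0.3, -0.3]
finger_gap: 0.998
```

```bash
python3 look2.py a3
```

```text
wrist handle [0.6302 0.0115] cost 0.3568680261639092 med [0.6303 0.0134] r 0.14428062348072496 ang -74.43860827573856
  beaker 0.8 [0.5864 0.1256 0.0535] [0.6091 0.1324 0.067 ]
  stage_top 0.78 [0.5659 0.1093 0.0481] [0.6287 0.1378 0.0535]
top no handle
12.1667 [0.6332 0.0061 0.063 ] [-0.06    0.5042  0.0525] 1.000431739416085 [0.9692 0.2464 0.004 ]
```

View pics/a3_wrist.png

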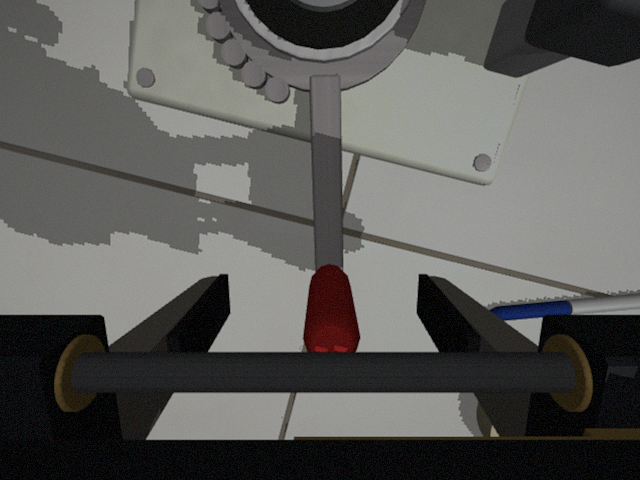

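Emit:
{"fn": "move_arm", "kwargs": {
  "slide": [
    [0,0.001,0],
    [0,0.001,0],
    [0,0.001,0],
    [0,0.001,0],
    [0,0.001,0]
  ],
  "delta_rot": [
    [0,0,0],
    [0,0,0],
    [0,0,0],
    [0,0,0],
    [0,0,0]
  ],
  "hand": [0.8,0.65,0.5,0.4,0.32],
  "newtons": 30
}}

```text
clock: 12.58
eef_pos: [0.6324, 0.0066, 0.0605]
orientation: [0.614, 0.789, 0.0, 0.0]
ft_force: [-0.9, 0.4, 0.2]
finger_gap: 0.661
```

Emit:
{"fn": "move_arm", "kwargs": {
  "slide": [
    [0,0,0],
    [0,0,0],
    [0,0,0],
    [0,0,0],
    [0,0,0]
  ],
  "delta_rot": [
    [0,0,0],
    [0,0,0],
    [0,0,0],
    [0,0,0],
    [0,0,0]
  ],
  "hand": [0.28,0.24,0.2,0.15,0.1]
}}

```text
clock: 13.0
eef_pos: [0.6322, 0.0066, 0.06]
orientation: [0.614, 0.789, -0.0, -0.0]
ft_force: [0.2, -0.8, 0.8]
finger_gap: 0.299
```

Emit:
{"fn": "move_arm", "kwargs": {
  "slide": [
    [0,0,0],
    [0,0,0],
    [0,0,0]
  ],
  "delta_rot": [
    [0,0,0],
    [0,0,0],
    [0,0,0]
  ],
  "hand": [0.1,0.1,0.1]
}}

```text
clock: 13.25
eef_pos: [0.6325, 0.0067, 0.0601]
orientation: [0.614, 0.789, 0.0, 0.0]
ft_force: [1.3, 1.0, -1.2]
finger_gap: 0.232
```

```bash
python3 look2.py a4
```

```text
wrist handle [0.6318 0.0103] cost 0.24535835496107006 med [0.6308 0.013 ] r 0.1458391242649401 ang -73.94594020536022
  beaker 0.81 [0.5871 0.1256 0.055 ] [0.6089 0.1323 0.0668]
  stage_top 0.93 [0.5661 0.1093 0.0478] [0.629  0.1379 0.0535]
top no handle
13.45 [0.6325 0.0067 0.0601] [ 2.5938  0.2249 -1.3139] 0.23112520719712637 [0.9692 0.2464 0.0006]
```

View pics/a4_wrist.png

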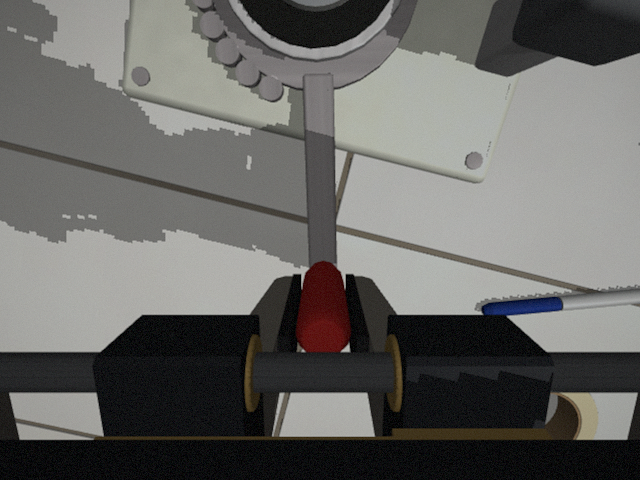

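The handle is pinched between the pads ((322,305), opening 21 mm). The TCP lies 149.5 mm from the axis, matching the 150 mm lever. Now planning the arc.

```bash
cat > arc.py <<'E'
from h import *
import sys
A=np.array([.5915,.1505]); phi0=np.radians(-74.1)
o=arm.get_obs(); p=o["eef_pos"]; v=p[:2]-A; cur=phi0-np.arctan2(v[1],v[0]); r=np.hypot(*v)
print("theta",cur,"r",r,"ft",o["ft_force"],"gap",o["finger_gap"],"z",p[2],"t",o["clock"])
Q=R.from_quat(o["orientation"]).inv(); yv=R.from_quat(o["orientation"]).as_matrix()[:,1]; hd=np.arctan2(yv[1],yv[0])
print("heading err",(hd-(phi0-cur+np.pi/2)))
r0=.1495
for th in map(float,sys.argv[1:]):
    a=phi0-th; t=np.append(A+r0*np.array([np.cos(a),np.sin(a)]),.060)
    print(th,Q.apply(t-p),"rotz",(hd-(phi0-th+np.pi/2)) )
E
python3 arc.py .05 .10 .15 .2 .25
```

```text
theta -9.742494167186422e-05 r 0.14950615720985685 ft [ 2.5938  0.2249 -1.3139] gap 0.23112520719712637 z 0.060100792239599424 t 13.45
heading err -0.028643484229376598
0.05 [-0.     -0.0075  0.0001] rotz 0.02145394071229531
0.1 [ 0.0003 -0.015   0.0001] rotz 0.07145394071229536
0.15 [ 0.001  -0.0224  0.0001] rotz 0.12145394071229518
0.2 [ 0.0021 -0.0298  0.0001] rotz 0.17145394071229522
0.25 [ 0.0036 -0.0371  0.0001] rotz 0.22145394071229527
```

Emit:
{"fn": "move_arm", "kwargs": {
  "slide": [
    [0,-0.007,0],
    [0,-0.015,0],
    [0.001,-0.022,0],
    [0.002,-0.03,0],
    [0.004,-0.036,0]
  ],
  "delta_rot": [
    [0,0,0.05],
    [0,0,0.1],
    [0,0,0.15],
    [0,0,0.2],
    [0,0,0.24]
  ],
  "hand": [0.1,0.1,0.1,0.1,0.1]
}}

```text
clock: 13.87
eef_pos: [0.5966, 0.0013, 0.0602]
orientation: [0.705, 0.709, 0.0, 0.001]
ft_force: [4.6, -1.4, -4.5]
finger_gap: 0.228
```

Emit:
{"fn": "move_arm", "kwargs": {
  "slide": [
    [0,0,0],
    [0,0,0],
    [0,0,0]
  ],
  "delta_rot": [
    [0,0,0],
    [0,0,0],
    [0,0,0]
  ],
  "hand": [0.1,0.1,0.1]
}}

```text
clock: 14.12
eef_pos: [0.5969, 0.0013, 0.0602]
orientation: [0.704, 0.711, 0.0, 0.0]
ft_force: [4.3, -0.3, -4.3]
finger_gap: 0.233
```

```bash
python3 arc.py .25 .3 .35 .4 .45 .5; python3 look2.py b1
```

```text
theta 0.24132409487966755 r 0.14931130013010277 ft [ 4.2551 -0.3169 -4.3252] gap 0.23331877975869722 z 0.06017235373415189 t 14.1167
heading err -0.02636802574834092
0.25 [-0.0002 -0.0013  0.0002] rotz -0.01769212062800847
0.3 [-0.0002 -0.0088  0.0002] rotz 0.032307879371991574
0.35 [ 0.0003 -0.0162  0.0002] rotz 0.08230787937199162
0.4 [ 0.0011 -0.0237  0.0002] rotz 0.13230787937199145
0.45 [ 0.0022 -0.031   0.0001] rotz 0.1823078793719915
0.5 [ 0.0038 -0.0384  0.0001] rotz 0.23230787937199154
wrist handle [0.5969 0.005 ] cost 0.2615384615384615 med [0.5964 0.0076] r 0.14556931049312172 ang -87.86042105303522
  beaker 0.46 [0.5854 0.1254 0.06  ] [0.5994 0.1275 0.0681]
  stage_top 0.62 [0.5613 0.1092 0.0559] [0.6229 0.1284 0.0612]
top no handle
14.3167 [0.5968 0.0013 0.0602] [ 4.6883 -3.0776 -2.8665] 0.23417913328826542 [1.     0.0094 0.0006]
```

View pics/b1_wrist.png

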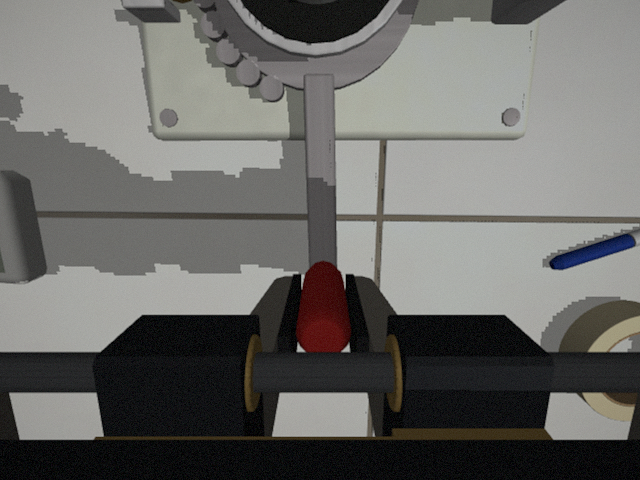

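First click reached (θ≈0.24, push ≈4.5 N as expected at a click, stage up ≈8 mm, handle still in the pads at (322,305)). Second click.

Emit:
{"fn": "move_arm", "kwargs": {
  "slide": [
    [0,-0.008,0],
    [0,-0.016,0],
    [0.001,-0.023,0],
    [0.002,-0.031,0],
    [0.004,-0.038,0]
  ],
  "delta_rot": [
    [0,0,0.05],
    [0,0,0.1],
    [0,0,0.15],
    [0,0,0.2],
    [0,0,0.25]
  ],
  "hand": [0.1,0.1,0.1,0.1,0.1]
}}

```text
clock: 14.73
eef_pos: [0.5586, 0.005, 0.0603]
orientation: [0.788, 0.616, 0.0, 0.001]
ft_force: [9.0, -5.3, -6.0]
finger_gap: 0.237
```

Emit:
{"fn": "move_arm", "kwargs": {
  "slide": [
    [0,0,0],
    [0,0,0],
    [0,0,0]
  ],
  "delta_rot": [
    [0,0,0],
    [0,0,0],
    [0,0,0]
  ],
  "hand": [0.1,0.1,0.1]
}}

```text
clock: 14.98
eef_pos: [0.5589, 0.005, 0.0602]
orientation: [0.787, 0.617, 0.0, 0.001]
ft_force: [6.1, -2.4, -5.6]
finger_gap: 0.233
```

```bash
python3 arc.py .55 .6 .65 .7 .74 .75; python3 look2.py b2
```

```text
theta 0.4981468055970846 r 0.14916607775951315 ft [ 6.0918 -2.4299 -5.6484] gap 0.2333398855218331 z 0.06020142858644929 t 14.9833
heading err -0.020297137536173265
0.55 [-0.0003 -0.0077  0.0002] rotz 0.031556056866742205
0.6 [ 0.0001 -0.0152  0.0002] rotz 0.08155605686674225
0.65 [ 0.0009 -0.0226  0.0002] rotz 0.13155605686674207
0.7 [ 0.0021 -0.03    0.0002] rotz 0.18155605686674212
0.74 [ 0.0033 -0.0359  0.0001] rotz 0.22155605686674193
0.75 [ 0.0036 -0.0373  0.0001] rotz 0.23155605686674216
wrist handle [0.56   0.0084] cost 0.28207187311784787 med [0.5597 0.0115] r 0.14555551356190904 ang -102.50871048063263
  stage_top 0.95 [0.5567 0.1091 0.063 ] [0.6138 0.1318 0.0694]
top no handle
15.1833 [0.5589 0.005  0.0602] [ 6.352  -3.0468 -4.8849] 0.23136801930069553 [ 0.9711 -0.2386  0.0014]
```

Emit:
{"fn": "move_arm", "kwargs": {
  "slide": [
    [0,-0.008,0],
    [0,-0.015,0],
    [0.001,-0.023,0],
    [0.002,-0.03,0],
    [0.004,-0.037,0]
  ],
  "delta_rot": [
    [0,0,0.05],
    [0,0,0.1],
    [0,0,0.15],
    [0,0,0.19],
    [0,0,0.23]
  ],
  "hand": [0.1,0.1,0.1,0.1,0.1]
}}

```text
clock: 15.6
eef_pos: [0.5239, 0.0177, 0.0602]
orientation: [0.853, 0.522, 0.001, 0.001]
ft_force: [7.7, -7.4, -7.4]
finger_gap: 0.231
```

Emit:
{"fn": "move_arm", "kwargs": {
  "slide": [
    [0,0,0],
    [0,0,0],
    [0,0,0]
  ],
  "delta_rot": [
    [0,0,0],
    [0,0,0],
    [0,0,0]
  ],
  "hand": [0.1,0.1,0.1]
}}

```text
clock: 15.85
eef_pos: [0.5242, 0.0175, 0.0602]
orientation: [0.853, 0.522, 0.001, 0.001]
ft_force: [7.0, -3.5, -5.9]
finger_gap: 0.235
```

```bash
python3 arc.py .75; python3 look2.py b3; python3 - <<'E'
from h import *
im,d=arm.capture("scene"); cv2.imwrite("pics/s7.png",cv2.resize(im[200:340,220:400,::-1],None,fx=4,fy=4))
for nm in ["beaker","stage_top"]:
    for r in arm.trace(nm,"scene")[:2]:
        X,_=cloud("scene",d,r["pixels"].astype(bool)); print(nm,r["conf"],r["uv"],np.percentile(X,2,axis=0),np.percentile(X,98,axis=0))
E
```

```text
theta 0.7461533929958435 r 0.1490260584951733 ft [ 6.9718 -3.4558 -5.9368] gap 0.23476245105892032 z 0.060245550716289724 t 15.85
heading err -0.0029716996967516507
0.75 [-0.0005 -0.0006  0.0002] rotz 0.0008749073074048597
wrist handle [0.5256 0.0211] cost 0.3261261261261261 med [0.5258 0.0237] r 0.1451788325249428 ang -116.98369057457782
  stage_top 0.84 [0.5537 0.109  0.0708] [0.6031 0.1371 0.0773]
top no handle
16.05 [0.5242 0.0175 0.0602] [ 7.081  -2.38   -6.1945] 0.23006275175782187 [ 0.8908 -0.4543  0.002 ]
beaker 0.78 [297.0, 251.7] [0.5677 0.1169 0.0713] [0.6216 0.1785 0.1427]
stage_top 0.53 [300.0, 266.1] [0.553  0.117  0.0676] [0.6276 0.1929 0.0794]
```

View pics/b3_wrist.png

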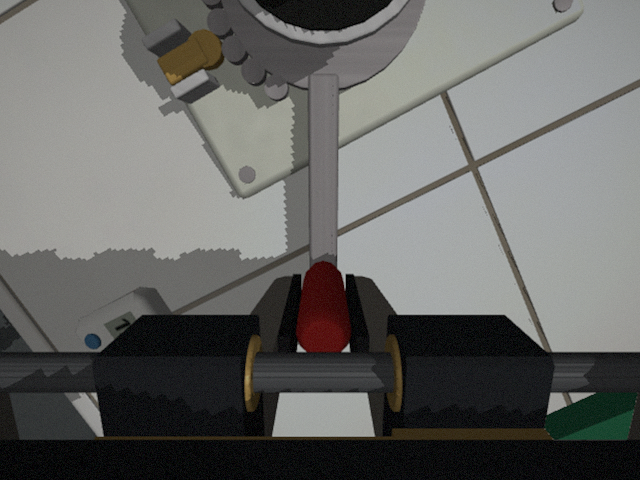

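View pics/s7.png

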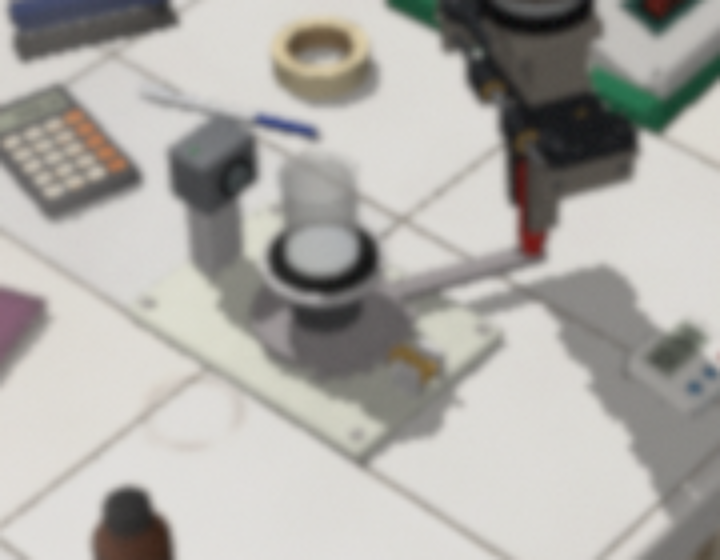

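The third click is confirmed. θ≈0.746, the stage is about 24 mm up, and the beaker stands upright and concentric on the pad (scene crop (320,250)). The handle is still pinched and the bystanders look unmoved. Handing in.

```bash
python3 -c "
from rig import arm
print(arm.sign_off())"
```

```text
the job is handed in; nothing more can be done
None
```

The beaker is on the stage's black pad, upright and let go, and the lever is held at the third click with the handle still pinched. I handed the job in at about 16 s; the rig gives no verdict.

What the last checks showed:
- **Lever:** the TCP position puts the lever at about 0.746 rad. I stopped and checked at each click; at the end the arm felt about 7 to 8 N of push.
- **Stage:** the last depth readings put the pad at about 76 to 77 mm, roughly the three clicks (24 mm) of lift expected from 52 mm.
- **Beaker:** the scene picture shows it upright and untouched. Its measured centre is within about 5 mm of the pad's centre.
- **Grip:** the opening is 21 mm on the 22 mm handle, with a 30 N grip.
- **Bystanders:** the tape roll, timer and bottle looked unmoved in the last pictures, but I did not measure them.

Two checks disagreed or failed:
- **Handle fit:** fitting the handle's outline in the wrist camera gave a radius 3 to 6 mm short of 150 mm, because the fingers and lighting hid part of it. I used the TCP position for the angle instead.
- **Top camera:** it could not see the handle under the arm.

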